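# Set the sealer's air regulator to the preset tab and lock it

### The arm

A 6-joint arm with a two-finger parallel gripper is mounted at the origin on the work surface. World frame = base frame: x ahead of the robot, y to its left, z up, the work surface at z = 0. Lengths are in m, angles in rad, forces in N, time in s.
With the tool pointing down it reaches from about 0.35 to 1 m from the base axis. Payload 7.1 kg.
Tool frame: the origin (TCP) lies between the finger pads; the fingertips stand 22 mm ahead of it and the grasp point (between the pads) lies 3 mm ahead of it; x points along the fingers, y is the direction in which the jaws open and shut, and the axes are right-handed (so a half turn about x gives the same grasp; the last joint's range is limited). The gripper opens to 85 mm and grips with 20 to 120 N. Pads are 22 mm wide; open, the fingers measure 114 mm over their backs; the gripper's body (76 mm by 85 mm) begins 54 mm behind the grasp point. The pads swing forward as they close: fully open they stand 13 mm farther back than shut.
Start: joints at [-1.154, 0.423, 1.63, -0, 1.089, -0.019], TCP at [0.264, -0.567, 0.253] pointing down, gripper open.
Joint ranges: [-3, 3], [-0.9, 2.11], [0.09, 2.58], [-1.31, 4.45], [0.11, 2.69], [-2.54, 2.54]. Speed limits (rad/s): [2.39, 2.39, 3.01, 3.14, 3.14, 3.14].

### API

Orientations are given as a rotation vector (axis times angle).
In Python, from rig import manip gives the robot as it stands. The module is installed in compiled form; this text tells all that it offers. Calls block until the motion is done:
- manip.move_to(position, orientation): joint-space move of the TCP to a pose.
- manip.servo_line(position, orientation=None, rate=0.15): straight line of the TCP; orientation=None keeps the orientation; rate is the mean speed in m/s.
- manip.set_joints(angles): joint-space move.
- manip.command_gripper(opening, f_grip=None): finger opening in m; f_grip is the grip in N (None keeps the last); returns when the fingers have stopped.
- manip.hold(seconds).
- manip.solve_ik(position, orientation): joint angles nearest the present ones, or None.
- manip.camera(name): name is "scene" or "top"; returns a dict with "image" (480x640x3 uint8, red, green, blue), "fx", "fy", "cx", "cy" (pixels), "cam_to_world" (4x4, takes a point from camera to world coordinates). Camera axes: x right, y down, z forward; pixel columns grow to the right and rows downward; lengths in m; the calibration is good to about 2 mm. A picture is of the moment at which its call begins. There is no depth.
A pose or a line that the arm cannot do raises manip.IKError and nothing moves.
- manip.sign_off(): hands the job in, once; it reports no verdict.
Readings, each from a call of its own:
- manip.get_time(): time.
- manip.get_joint_positions(): joint angles.
- manip.get_joint_vel(): joint speeds.
- manip.get_tau(): joint torques, N m.
- manip.get_position(): TCP position.
- manip.get_ee_rot(): TCP orientation.
- manip.get_contact_force(): force on the tool from outside, world axes, zero at the start.
- manip.get_torque(): the same for the moment, N m.
- manip.get_width(): finger opening in m.
Only numpy, scipy, OpenCV 4.12 (cv2) and the standard library are available. Lean on these libraries where they do the work, as an engineer would, in place of code of your own. Each camera call takes 0.05 s, during which the arm holds its last target.

### The job

On the cup-lid sealer, turn the black air-regulator knob clockwise until its white pointer stands at the tab of the metal preset collar, feel out the narrow locking slot there with a light upward pull, and draw the knob all the way up so that it locks, then let go. Never haul on the knob while it is blocked, do not force the collar round, and leave the cups, markers and lids where they are.

Things in the scene. Friction and masses are not known exactly. Their poses are not given: they have to be found in the camera images.
- knob_grip (a point): middle of the grip of the regulator's knob, on its upright axis: a round fluted black knob 40 mm across with straight sides, its top 16 mm above this point; its skirt, 50 mm wide and 5 mm thick, begins 25 mm below it (keep fingertips at most 23 mm below this point). The point rises with the knob.
- knob_cap: the same knob; origin on its axis at the underside of the skirt (30 mm below knob_grip, 2 mm above the collar when pushed in), z up, x along the white pointer line. A key 5 mm wide, hidden in the collar, turns with the pointer and lies straight below it.
- pointer (a point): point 2 mm ahead of the pointer's nose, 30 mm from the knob's axis along the pointer line
- mark (a point): middle of the preset collar's tab, 30 mm from the knob's axis, on the collar's upper face. The tab is a small block of the collar's metal, 12 mm wide (11.5 degrees either side of this point), reaching 9 mm beyond the collar's rim. At the start the pointer must turn 0.6 to 1.8 rad clockwise (seen from above) to come to it.
- collar: preset collar: aluminium ring 68 mm wide, 18 mm high, round the knob's axis below its skirt; origin on the axis at its underside, z up, x towards the tab. It is clamped at its setting, but slips if the knob's key, caught in the slot, drives it round with more than 0.35 N m.
- lock_plate (a point): on the axis: centre of a steel lock plate hidden in the collar above the key. Its one slot is 6 mm wide and lies under the tab, its centre up to 11.5 degrees (0.2 rad) to either side of the tab's middle; the key enters it within about 1.5 degrees either way. The plate is backed by a spring: 2 N at first touch, 3.5 N more per mm, solid after 4 mm (16 N). Over 22 N on it bends the key.
- knob (a joint): how far the knob is drawn up, m: 0 pushed in, 0.010 fully out at its stop. Friction 3 N; it stays where left. Off the slot the key meets the plate after 2 mm and lifts it on its spring (at 3.5 mm about 11 N on the hand). If the key, pulled so, is turned under the slot, the plate snaps down over it: the pull drops by the spring's force, and the knob turns no further.
- dial (a joint): angle of the knob, rad, grows clockwise seen from above, 0 to 3.1; it turns stiffly (0.06 N m) and stays where left
- sealer: bench-top cup-lid sealer: white base 260 x 420 mm, 30 mm high; origin under its centre, x away from the robot at yaw 0. The regulator with the knob (knob_grip 160 mm above the table) stands at its left (x -20, y 130 mm); at its right (y -40 to -160 mm) a press with a cup under its platen rises to 385 mm.
- cup_a: loose paper cup 86 mm wide, 90 mm high, standing on the sealer's base beside the regulator; origin under its centre; leave alone
- marker_a: loose thick marker 140 mm long, 19 mm thick, along its x axis, lying on the sealer's base behind the regulator; origin under its centre; leave alone
- marker_b: loose thick marker 140 mm long, 19 mm thick, along its x axis, lying on the table; origin under its centre; leave alone
- marker_c: loose thick marker 140 mm long, 19 mm thick, along its x axis, lying on the table; origin under its centre; leave alone
- marker_d: loose thick marker 140 mm long, 19 mm thick, along its x axis, lying on the table; origin under its centre; leave alone
- cup_b: loose paper cup 94 mm wide, 100 mm high, on the table; origin under its centre; leave alone
- lid_stack: loose stack of foil lids, 98 mm wide, 22 mm high, on the table; origin under its centre; leave alone

How it is judged:
By the outcome, as a careful person would: the job done as asked, in the order asked, and still so for the second after the job is handed in, with the robot touching nothing.
It also fails if it takes over 67 s, if anything falls off the work surface, if the arm or the gripper's body presses on something with over 40 N, if the wrist force passes 120 N, or if a joint passes its speed limit or range.

## Working session

There is one attempt and no reset: what is moved stays moved. The work goes in short steps, each a Python script; the robot and the scene stay as the last script left them, time stands still between calls to the robot, and variables do not carry over. Pictures are saved under pics/ and viewed, and the job is handed in when it is done.

```bash
mkdir -p pics; ls; python3 - <<'E'
from rig import manip
import cv2, numpy as np
for n in ["scene","top"]:
    c=manip.camera(n)
    cv2.imwrite(f"pics/{n}0.png",c["image"][:,:,::-1])
    print(n,c["fx"],c["fy"],c["cx"],c["cy"]);print(np.round(c["cam_to_world"],4).tolist())
print(manip.get_time(),manip.get_position(),manip.get_ee_rot(),manip.get_contact_force(),manip.get_torque(),manip.get_width())
E
```

```text
pics
scene 513.491507661502 513.491507661502 318.5074093635792 239.9816511442953
[[-0.6993, 0.4931, -0.5175, 1.1741], [0.7149, 0.4836, -0.5051, 0.66], [0.0012, -0.7232, -0.6907, 0.9767], [0.0, 0.0, 0.0, 1.0]]
top 474.33436294928066 474.33436294928066 317.3132122605838 243.36467077712666
[[0.0064, -0.9889, 0.1484, 0.3314], [-0.9998, -0.0036, 0.0191, 0.0097], [-0.0183, -0.1485, -0.9887, 1.2834], [0.0, 0.0, 0.0, 1.0]]
0.1 [ 0.26364788 -0.5661604   0.25261008] [ 1.98051575  0.43995921 -1.98115859] [ 0.3884455   0.19757485 -0.07118014] [0.03702389 0.01344008 0.01753214] 0.08513791756394586
```

View pics/scene0.png

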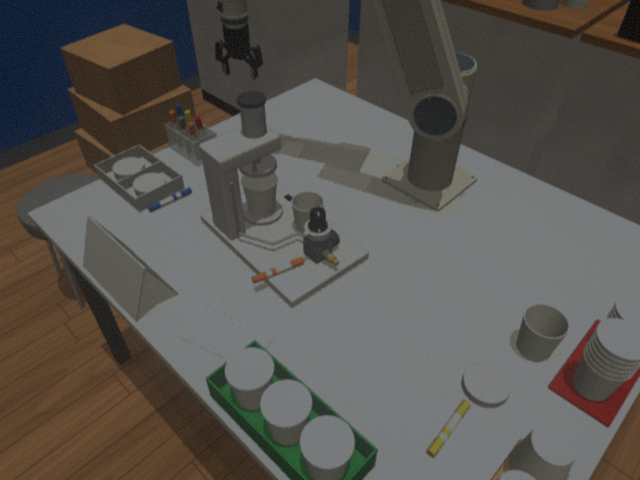

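View pics/top0.png

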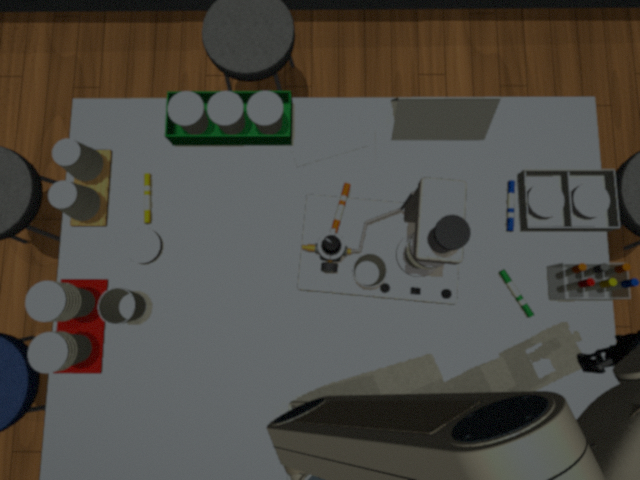

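The scene view shows the regulator with its black knob near px (318,218). The top view has it near (331,243), with cup_a at about (368,270) and marker_a at about (340,208). I'll zoom in on both.

```bash
python3 - <<'E'
import cv2, numpy as np
a=cv2.imread("pics/scene0.png")[195:275,275:375]; b=cv2.imread("pics/top0.png")[205:285,290:390]
f=lambda x:np.clip(cv2.resize(x,None,fx=8,fy=7.5 if 0 else 8,interpolation=cv2.INTER_CUBIC).astype(float)*1.8,0,255)[:600]
cv2.imwrite("pics/sz0.png",f(a));cv2.imwrite("pics/tz0.png",f(b))
E
```

```text
[ WARN:0@0.093] global loadsave.cpp:1063 imwrite_ Unsupported depth image for selected encoder is fallbacked to CV_8U.
```

View pics/sz0.png

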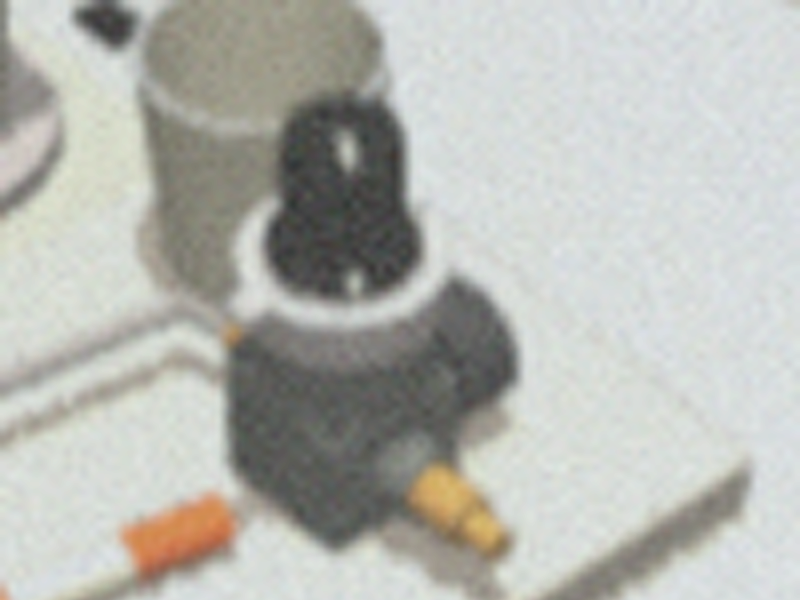

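View pics/tz0.png

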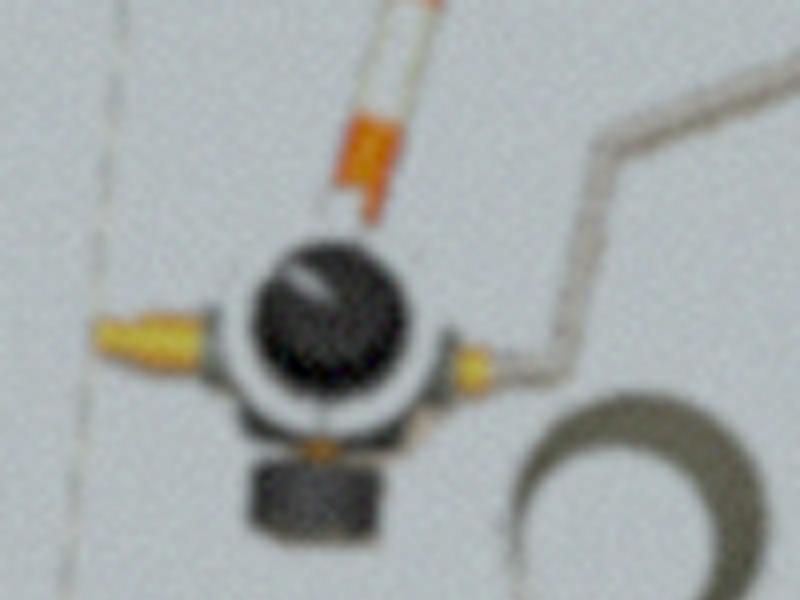

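```bash
cat > h.py <<'E'
import cv2, numpy as np
from rig import manip
def proj(c,P):
    T=np.linalg.inv(c["cam_to_world"]); P=np.atleast_2d(P)
    q=P@T[:3,:3].T+T[:3,3]
    return np.c_[c["fx"]*q[:,0]/q[:,2]+c["cx"], c["fy"]*q[:,1]/q[:,2]+c["cy"]]
def back(c,uv,z):
    T=c["cam_to_world"]; uv=np.atleast_2d(uv)
    d=np.c_[(uv[:,0]-c["cx"])/c["fx"],(uv[:,1]-c["cy"])/c["fy"],np.ones(len(uv))]@T[:3,:3].T
    s=(z-T[2,3])/d[:,2]
    return T[:3,3]+d*s[:,None]
def circ(x,y,z,r,n=72):
    a=np.linspace(0,2*np.pi,n,endpoint=False)
    return np.c_[x+r*np.cos(a),y+r*np.sin(a),np.full(n,z)]
E
python3 - <<'E'
from h import *
from scipy.optimize import minimize
import pickle
S=8
cams={}
for n,(r0,r1,c0,c1) in {"scene":(200,255,290,350),"top":(225,265,310,355)}.items():
    imgs=[]
    for i in range(6): c=manip.camera(n); imgs.append(c["image"].astype(float))
    im=np.mean(imgs,0); c["image"]=im; cams[n]=c
pickle.dump(cams,open("cams.pkl","wb"))
for n in cams:
    c=cams[n]; g=c["image"].mean(2)
    p=proj(c,back(c,[[0,0]],.15)) 
    seed=back(cams["top"],[[331,243.5]],.15)[0]
    def parts(x,y):
        k=np.vstack([circ(x,y,.176,.020),circ(x,y,.135,.020)])
        s=np.vstack([circ(x,y,.135,.025),circ(x,y,.130,.025)])
        return [proj(c,k),proj(c,s)]
    u0,v0=proj(c,[[seed[0],seed[1],.15]])[0].astype(int)-30
    crop=cv2.resize(g[v0:v0+60,u0:u0+60],None,fx=S,fy=S,interpolation=cv2.INTER_CUBIC)
    def render(v):
        m=np.zeros(crop.shape,np.uint8)
        for p in parts(*v):
            q=((p-[u0,v0]+.5)*S-.5)
            cv2.fillConvexPoly(m,cv2.convexHull((q*16).astype(np.int32)),1,shift=4)
        return m
    def renderc(v):
        m=np.zeros(crop.shape,np.uint8)
        p=proj(c,np.vstack([circ(*v,.128,.034)]))
        cv2.fillConvexPoly(m,cv2.convexHull((((p-[u0,v0]+.5)*S-.5)*16).astype(np.int32)),1,shift=4); return m
    def cost(v):
        k=render(v)>0; r=(renderc(v)>0)&~k
        return crop[k].mean()-crop[r].mean()
    best=min(((cost(seed[:2]+[i*.001,j*.001]),seed[0]+i*.001,seed[1]+j*.001) for i in range(-12,13) for j in range(-12,13)))
    print(n,seed,best)
    k=render(best[1:]);r=renderc(best[1:])
    o=cv2.cvtColor(np.clip(crop*1.8,0,255).astype(np.uint8),cv2.COLOR_GRAY2BGR)
    for m,col in((k,(0,0,255)),(r,(0,255,0))):
        cv2.drawContours(o,cv2.findContours(m,0,1)[0],-1,col,1)
    cv2.imwrite(f"pics/fit_{n}.png",o)
a=[cv2.imread(f"pics/fit_{n}.png") for n in cams]
cv2.imwrite("pics/fit.png",cv2.resize(np.hstack(a),(800,400)))
E
```

```text
scene [ 0.50125924 -0.00153032  0.15      ] (np.float64(-60.77964107121843), np.float64(0.5052592442041308), np.float64(0.0034696834928184825))
top [ 0.50125924 -0.00153032  0.15      ] (np.float64(-60.99502369819976), np.float64(0.5012592442041308), np.float64(-0.0015303165071815176))
```

View pics/fit.png

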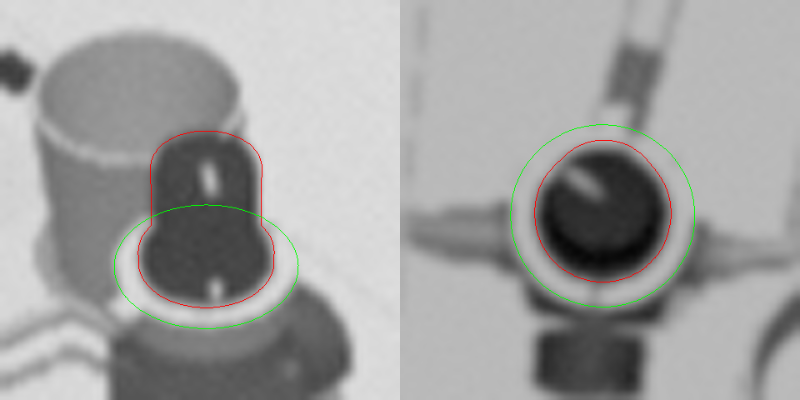

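The top fit is clean. The scene fit differs by about 6 mm along its viewing ray. Next I'll rectify both views about each camera's own fitted axis to get the pointer and tab angles.

```bash
python3 - <<'E'
from h import *
import pickle
cams=pickle.load(open("cams.pkl","rb"))
ax={"scene":(.5053,.0035),"top":(.5013,-.0015)}
R=[]
for n in cams:
    c=cams[n]; row=[]
    for z in (.128,.135,.176):
        N=260; a=np.linspace(-.05,.05,N)
        # up = +x, left = +y
        Y,X=np.meshgrid(-a,-a); P=np.c_[X.ravel()+ax[n][0],Y.ravel()+ax[n][1],np.full(N*N,z)]
        q=proj(c,P).astype(np.float32).reshape(N,N,2)
        im=cv2.remap(c["image"].astype(np.float32),q[...,0],q[...,1],cv2.INTER_CUBIC)
        im=np.clip(im[...,::-1]*1.7,0,255).astype(np.uint8).copy()
        for d in range(0,360,30):
            t=np.radians(d); e=lambda r:(int(130-np.sin(t)*r*2600),int(130-np.cos(t)*r*2600))
            cv2.line(im,e(.045),e(.05),(0,0,255) if d else (255,0,0),1)
        cv2.circle(im,(130,130),1,(0,255,0),-1)
        row.append(im)
    R.append(np.hstack(row))
cv2.imwrite("pics/rect.png",np.vstack(R))
def polar(n,z,r0,r1,ts):
    c=cams[n]; out=[]
    for t in ts:
        r=np.linspace(r0,r1,15); P=np.c_[ax[n][0]+r*np.cos(t),ax[n][1]+r*np.sin(t),np.full(15,z)]
        q=proj(c,P).astype(np.float32); out.append(cv2.remap(c["image"].astype(np.float32),q[None,:,0].copy(),q[None,:,1].copy(),1).mean())
    return np.array(out)
ts=np.radians(np.arange(-180,180,2))
for n in cams:
    v=polar(n,.176,.006,.018,ts); w=np.clip(v-np.percentile(v,75),0,None); m=np.argmax(v)
    k=np.abs((ts-ts[m]+np.pi)%(2*np.pi)-np.pi)<.6
    print(n,"pointer",np.degrees((w*ts)[k].sum()/w[k].sum()))
E
```

```text
scene pointer 54.69282472054061
top pointer 54.15371613782535
```

View pics/rect.png

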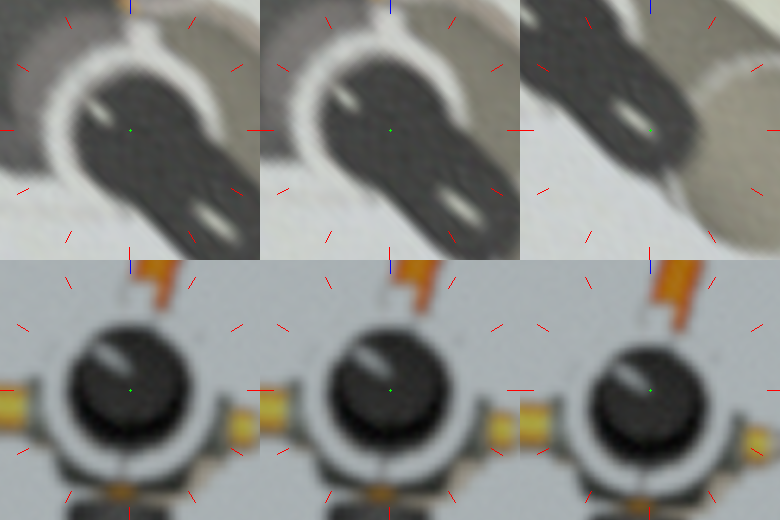

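Scene px (143,30) and top px (143,295) put the tab at -7.5°, and both views agree. The pointer is at 54.4°, also in agreement, so the turn is about 62° (1.08 rad) and in range. Next: IK options and a lift clear of the press.

```bash
cat >> h.py <<'E'
from scipy.spatial.transform import Rotation as Ro
def down(adeg):
    a=np.radians(adeg); x=np.array([0,0,-1.]); y=np.array([np.cos(a),np.sin(a),0]); 
    return Ro.from_matrix(np.c_[x,y,np.cross(x,y)]).as_rotvec()
E
python3 - <<'E'
from h import *
c=__import__("pickle").load(open("cams.pkl","rb"))["top"]
print("press top px->",back(c,[[418,180],[468,262],[449,233]],.385))
R=Ro.from_rotvec(manip.get_ee_rot()).as_matrix(); print("jaw y angle",np.degrees(np.arctan2(R[1,1],R[0,1])))
for a in range(-180,180,30):
    q=manip.solve_ik([.503,.0005,.163],down(a)); print(a,None if q is None else np.round(q,3))
print(manip.solve_ik([.264,-.567,.55],manip.get_ee_rot()), manip.solve_ik([.503,0,.5],down(0)))
E
```

```text
press top px-> [[ 0.59168018 -0.16826395  0.385     ]
 [ 0.43157951 -0.25856929  0.385     ]
 [ 0.48717283 -0.22470136  0.385     ]]
jaw y angle -65.03067839648403
-180 None
-150 None
-120 [-0.023  0.38   1.961  0.     0.8    2.072]
-90 [-0.023  0.38   1.961 -0.     0.8    1.548]
-60 [-0.023  0.38   1.961 -0.     0.8    1.025]
-30 [-0.023  0.38   1.961 -0.     0.8    0.501]
0 [-0.023  0.38   1.961 -0.     0.8   -0.023]
30 [-0.023  0.38   1.961  0.     0.8   -0.546]
60 [-0.023  0.38   1.961 -0.     0.8   -1.07 ]
90 [-0.023  0.38   1.961 -0.     0.8   -1.593]
120 [-0.023  0.38   1.961 -0.     0.8   -2.117]
150 None
[-1.15406218e+00  2.42421778e-01  1.23109002e+00 -8.59345084e-06
  1.66799040e+00 -1.90635600e-02] [-2.36602592e-02  3.78347074e-02  1.57144171e+00 -4.44089210e-16
  1.53231624e+00 -2.36602592e-02]
```

```bash
python3 - <<'E'
from h import *
p=manip.get_position(); t=manip.get_time
manip.servo_line([p[0],p[1],.5],rate=.4); print(t())
manip.move_to([.503,.0005,.48],down(45)); print(t())
manip.servo_line([.503,.0005,.215],rate=.3); print(t(),manip.get_position(),manip.get_contact_force(),manip.get_torque(),manip.get_joint_positions())
for n in ("top","scene"):
    c=manip.camera(n); cv2.imwrite(f"pics/{n}1.png",c["image"][:,:,::-1])
a=cv2.imread("pics/scene1.png")[130:280,250:400]; b=cv2.imread("pics/top1.png")[170:320,260:410]
cv2.imwrite("pics/z1.png",np.clip(cv2.resize(np.hstack([a,b]),(800,400),interpolation=2)*1.6,0,255))
E
```

```text
1.4667
3.6667
4.7 [5.03910118e-01 2.60214418e-04 2.16029161e-01] [0.37618219 0.05579167 0.2044938 ] [ 0.01156758 -0.01364135  0.00701974] [-2.30931039e-02  2.97063866e-01  1.92566938e+00 -1.82443573e-05
  9.17024373e-01 -8.08015615e-01][ WARN:0@9.217] global loadsave.cpp:1063 imwrite_ Unsupported depth image for selected encoder is fallbacked to CV_8U.
```

View pics/z1.png

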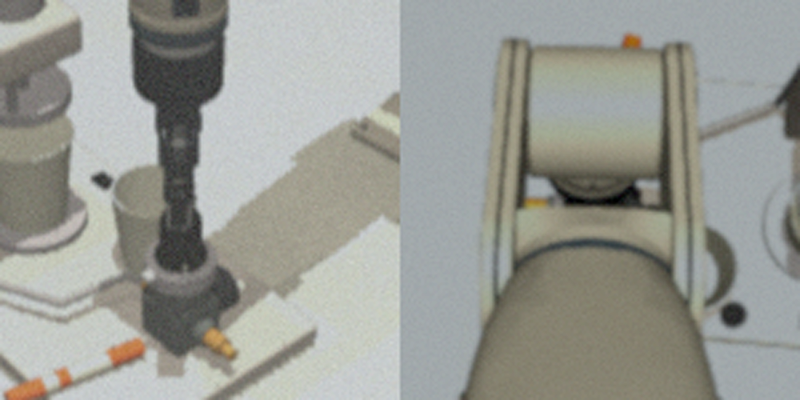

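The arm hides the knob from the top camera. The scene view, which looks along the jaw direction, shows the gripper (col ~181) lined up with the knob (col ~183). I'll descend and close gently, watching for a side force to centre it.

```bash
python3 - <<'E'
from h import *
t=manip.get_time
def rep(s): print(s,round(t(),2),np.round(manip.get_position(),4),"F",np.round(manip.get_contact_force(),2),"M",np.round(manip.get_torque(),3),"w",round(manip.get_width(),4))
manip.servo_line([.503,.0005,.164],rate=.1); manip.hold(.2); rep("down")
for w in (.052,.047,.044):
    manip.command_gripper(w,20); rep(w)
    F=manip.get_contact_force()
    if np.hypot(*F[:2])>3: break
else:
    manip.command_gripper(.036,20); rep("closed")
E
```

```text
down 5.66 [5.035e-01 5.000e-04 1.647e-01] F [-0.25 -0.12 -0.21] M [-0.031  0.015  0.036] w 0.0854
0.052 6.09 [5.03e-01 5.00e-04 1.64e-01] F [ 0.82 -0.7  -0.86] M [ 0.016 -0.012 -0.038] w 0.0521
0.047 6.32 [5.03e-01 5.00e-04 1.64e-01] F [ 0.07 -0.15  0.34] M [-0.025  0.001 -0.02 ] w 0.0469
0.044 6.53 [5.03e-01 5.00e-04 1.64e-01] F [-0.61 -0.82 -0.42] M [-0.068 -0.015  0.007] w 0.044
closed 6.75 [ 5.018e-01 -5.000e-04  1.643e-01] F [-5.37 -7.22  8.29] M [-1.172  0.938  0.045] w 0.0395
```

The side force of about 9 N shifted the tool toward (.5018,-.0005), consistent with the axis being a little nearer. I'll reopen, recentre and close again.

```bash
cat >> h.py <<'E'
t=manip.get_time
def F(n=4): return np.mean([np.r_[manip.get_contact_force(),manip.get_torque()] for _ in range(n)],0)
def rep(s):
    f=F(); print(s,round(t(),2),np.round(manip.get_position()*1000,2),"F",np.round(f[:3],2),"M",np.round(f[3:],3),"w",round(manip.get_width(),4),"q6",round(manip.get_joint_positions()[5],4)); return f
E
python3 - <<'E'
from h import *
manip.command_gripper(.048,20)
manip.servo_line([.5016,-.0007,.164],rate=.02); manip.hold(.2); rep("moved")
manip.command_gripper(.036,25); manip.hold(.2); rep("closed")
E
```

```text
moved 7.45 [501.62  -0.66 163.99] F [0.45 0.04 0.22] M [0.017 0.034 0.011] w 0.048 q6 -0.8105
closed 7.88 [501.51  -0.78 164.1 ] F [-2.36 -1.33  4.34] M [-0.2    0.269 -0.033] w 0.0394 q6 -0.8105
```

```bash
python3 - <<'E'
from h import *
q=manip.solve_ik([.5014,-.0009,.164],down(45)); 
manip.set_joints(q); manip.hold(.1); rep("0")
for d in (8,24,40,47):
    q[5]=-.8105+np.radians(d); manip.set_joints(q); rep(d)
c=manip.camera("scene"); im=c["image"][:,:,::-1]; cv2.imwrite("pics/scene2.png",im)
cv2.imwrite("pics/z2.png",np.clip(cv2.resize(im[190:265,280:355],(600,600),interpolation=2).astype(float)*1.8,0,255).astype(np.uint8))
E
```

```text
0 8.22 [501.52  -0.83 164.12] F [-1.85  0.02  3.98] M [0.084 0.245 0.011] w 0.0391 q6 -0.8109
8 8.48 [501.4   -0.92 164.1 ] F [-1.07 -0.17  5.23] M [-0.109  0.306 -0.055] w 0.0392 q6 -0.6701
24 8.86 [501.13  -1.06 164.09] F [-2.62 -2.25  5.58] M [-0.258  0.408  0.005] w 0.0393 q6 -0.3911
40 9.23 [500.85  -1.15 164.09] F [-4.7  -1.53  6.97] M [-0.373  0.627 -0.05 ] w 0.0391 q6 -0.1119
47 9.48 [500.69  -1.12 164.06] F [-4.86 -1.93  8.08] M [-0.303  0.696 -0.063] w 0.0389 q6 0.0106
```

View pics/z2.png

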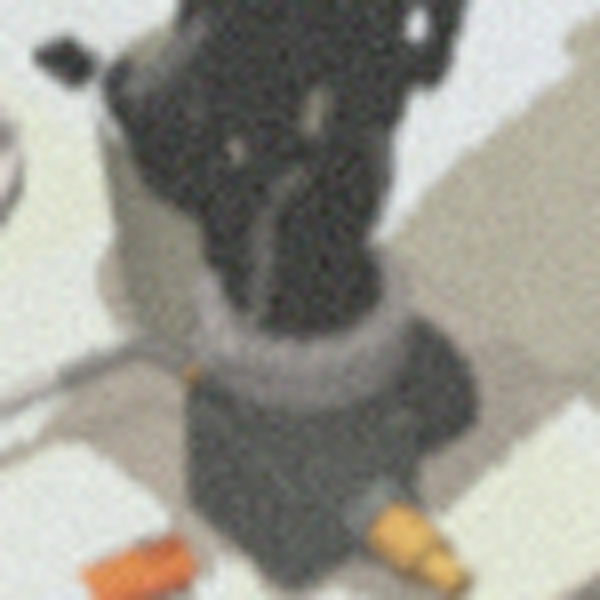

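```bash
python3 - <<'E'
from h import *
c=manip.camera("scene"); im=cv2.resize(c["image"][190:265,280:355,::-1],(600,600),interpolation=2).astype(float)
g=np.clip((im-5)*3.2,0,255).astype(np.uint8).copy()
f=lambda P:(((proj(c,P)-[280,190]+.5)*8)).astype(int)
for d in (54.4,20,7.4,-7.5):
    a=np.radians(d); 
    for r in (.022,.028,.038): 
        u=f([.5053+r*np.cos(a),.0035+r*np.sin(a),.135 if r<.03 else .128])[0]; cv2.circle(g,tuple(map(int,u)),2,(0,0,255) if d!=7.4 else (0,255,0),-1)
cv2.imwrite("pics/z2b.png",g)
E
```

```text
(no output)
```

View pics/z2b.png

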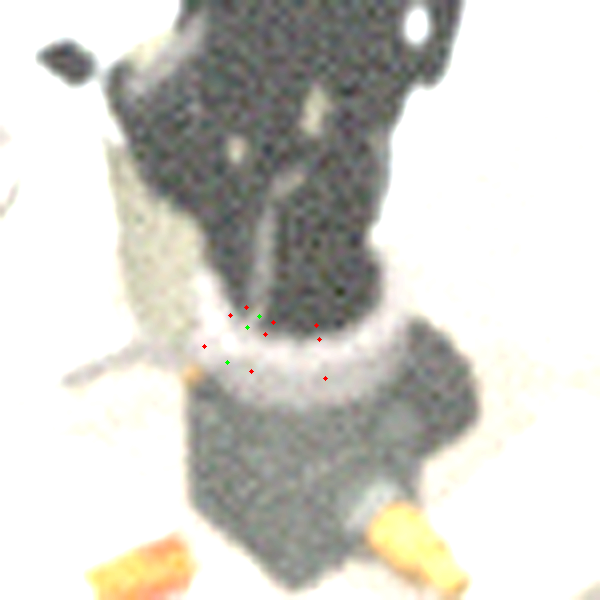

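The white pointer line reaches its nose at zoom px (258,305), matching the predicted 7.4° (green), so the grip hasn't slipped. I'll recentre and then pull up lightly in small steps.

```bash
cat > st.py <<'E'
import json
def save(q): json.dump(list(map(float,q)),open("q.json","w"))
def load(): 
    import numpy as np
    return np.array(json.load(open("q.json")))
E
python3 - <<'E'
from h import *
from st import *
A=45-47.05
manip.command_gripper(.036,35)
manip.servo_line([.4999,-.0012,.164],down(A),rate=.02); rep("recentred")
z=.164
for i in range(14):
    z+=.0004
    manip.servo_line([.4999,-.0012,z],down(A),rate=.02); f=rep(f"{z:.4f}")
    if f[2]<-9: break
E
```

```text
recentred 10.05 [500.48  -1.21 164.18] F [ 2.48 -0.12  3.61] M [-0.059 -0.242 -0.013] w 0.0388 q6 0.0096
0.1644 10.3 [500.48  -1.21 164.36] F [ 3.52 -0.06 -1.44] M [-0.049 -0.743 -0.052] w 0.0394 q6 0.0096
0.1648 10.55 [500.43  -1.2  164.78] F [ 5.41 -0.45 -3.7 ] M [-0.067 -1.014 -0.042] w 0.0394 q6 0.0096
0.1652 10.8 [500.45  -1.23 165.22] F [ 5.12  0.01 -3.97] M [-0.089 -0.865 -0.032] w 0.0392 q6 0.0096
0.1656 11.05 [500.44  -1.21 165.63] F [ 5.03 -0.26 -3.42] M [-0.096 -0.953 -0.074] w 0.0389 q6 0.0096
0.1660 11.3 [500.46  -1.2  166.05] F [ 5.54 -0.79 -2.3 ] M [-0.12  -0.994  0.022] w 0.039 q6 0.0096
0.1664 11.55 [500.43  -1.2  166.37] F [ 6.02 -0.32 -4.32] M [-0.089 -0.973 -0.044] w 0.0392 q6 0.0096
0.1668 11.8 [500.42  -1.19 166.68] F [ 6.15 -0.37 -5.11] M [-0.059 -1.017 -0.045] w 0.039 q6 0.0096
0.1672 12.05 [500.43  -1.19 166.98] F [ 6.3  -0.04 -6.66] M [-0.038 -1.128 -0.024] w 0.0393 q6 0.0096
0.1676 12.3 [500.4   -1.21 167.28] F [ 7.11 -0.97 -7.27] M [-0.113 -1.118 -0.031] w 0.0393 q6 0.0096
0.1680 12.55 [500.44  -1.2  167.62] F [ 6.08 -0.76 -8.74] M [-0.075 -1.183  0.011] w 0.039 q6 0.0096
0.1684 12.8 [500.43  -1.2  167.93] F [ 8.37 -0.66 -9.79] M [-0.058 -1.192 -0.068] w 0.0394 q6 0.0096
```

The key meets the plate after about 2 mm and the pull is now 9.8 N, as described. Next I'll scan clockwise in 1° steps, watching for the pull to drop.

```bash
python3 - <<'E'
from h import *
from st import *
manip.servo_line([.5004,-.0012,.1684],down(45-47.05),rate=.02); f0=rep("start")
q=manip.solve_ik([.5004,-.0012,.1684],down(45-47.05)); q6=q[5]
for d in range(1,31):
    q[5]=q6+np.radians(d); manip.set_joints(q); f=rep(d)
    if f[2]>-5.5 or f[2]<-15 or abs(f[5])>.22: break
save(q)
E
```

```text
start 13.05 [500.46  -1.2  167.9 ] F [ 5.79 -0.02 -7.48] M [-0.09  -0.911 -0.091] w 0.0387 q6 0.0096
1 13.3 [500.45  -1.2  167.9 ] F [ 5.7  -0.77 -6.83] M [-0.092 -0.953  0.049] w 0.0391 q6 0.027
2 13.55 [500.44  -1.16 167.91] F [ 5.29 -0.44 -7.18] M [-0.081 -0.917  0.035] w 0.0393 q6 0.0445
3 13.8 [500.39  -1.21 167.9 ] F [ 5.67  0.16 -7.39] M [-0.102 -0.944  0.053] w 0.0393 q6 0.0619
4 14.05 [500.38  -1.19 167.9 ] F [ 5.56  0.49 -7.34] M [-0.082 -0.863  0.038] w 0.0391 q6 0.0794
5 14.3 [500.35  -1.2  167.89] F [ 6.03 -1.62 -6.95] M [-0.061 -0.906  0.014] w 0.0395 q6 0.0968
6 14.55 [500.35  -1.21 167.9 ] F [ 5.28 -0.32 -6.47] M [-0.087 -0.839 -0.053] w 0.0392 q6 0.1143
7 14.8 [500.33  -1.18 167.9 ] F [ 4.61 -0.24 -7.29] M [-0.063 -0.863  0.103] w 0.0394 q6 0.1317
8 15.05 [500.33  -1.19 167.89] F [ 5.09 -0.48 -7.01] M [-0.019 -0.886 -0.05 ] w 0.0393 q6 0.1492
9 15.3 [500.32  -1.21 167.91] F [ 4.22 -0.95 -6.06] M [-0.051 -0.824  0.069] w 0.0389 q6 0.1666
10 15.55 [500.29  -1.18 167.89] F [ 5.18 -1.72 -6.52] M [-0.081 -0.813  0.045] w 0.0394 q6 0.1841
11 15.8 [500.23  -1.19 167.91] F [ 5.03 -0.31 -7.74] M [-0.093 -0.863  0.06 ] w 0.0392 q6 0.2018
12 16.05 [500.25  -1.18 167.93] F [ 5.68 -0.28 -6.26] M [-0.142 -0.831  0.041] w 0.0389 q6 0.2192
13 16.3 [500.25  -1.18 168.19] F [ 3.19 -0.49 -4.92] M [-0.179 -0.697 -0.097] w 0.0394 q6 0.2363
```

At step 13 the pull fell to 4.9 N, the tool sprang up 0.3 mm and a torque appeared, so the plate has probably snapped over the key. I'll pull gently to check. If the key were still blocked, the force would rise 3.5 N per mm.

```bash
python3 - <<'E'
from h import *
from st import *
manip.hold(.2); rep("settle")
R=manip.get_ee_rot()
z=.1684
for i in range(5):
    z+=.0004
    manip.servo_line([.5003,-.0012,z],R,rate=.02); f=rep(f"{z:.4f}")
    if f[2]<-11: break
E
```

```text
settle 16.5 [500.22  -1.2  168.31] F [ 3.99  0.41 -4.73] M [-0.098 -0.723 -0.069] w 0.0394 q6 0.2364
0.1688 16.75 [500.24  -1.19 168.85] F [ 3.88 -0.74 -4.07] M [-0.122 -0.686 -0.067] w 0.0391 q6 0.2363
0.1692 17.0 [500.25  -1.2  169.24] F [ 3.37 -0.07 -3.59] M [-0.135 -0.673 -0.086] w 0.039 q6 0.2364
0.1696 17.25 [500.26  -1.19 169.62] F [ 2.99 -1.03 -4.31] M [-0.123 -0.564 -0.118] w 0.0392 q6 0.2364
0.1700 17.5 [500.24  -1.2  170.01] F [ 3.15  0.09 -4.36] M [-0.111 -0.572 -0.138] w 0.0392 q6 0.2364
0.1704 17.75 [500.27  -1.2  170.41] F [ 3.27 -0.69 -3.77] M [-0.068 -0.575 -0.14 ] w 0.0388 q6 0.2364
```

The key is in the slot: the pull stays at about 4 N, which is friction alone, well past where the plate blocked. I'll draw up to the stop.

```bash
python3 - <<'E'
from h import *
R=manip.get_ee_rot()
z=.1704
for i in range(14):
    z+=.0005
    manip.servo_line([.5003,-.0012,z],R,rate=.02); f=rep(f"{z:.4f}")
    if f[2]<-11: break
E
```

```text
0.1709 18.0 [500.26  -1.21 170.93] F [ 2.85  0.31 -5.06] M [-0.146 -0.575 -0.068] w 0.0392 q6 0.2364
0.1714 18.25 [500.25  -1.18 171.43] F [ 2.03 -0.55 -4.42] M [-0.149 -0.481 -0.104] w 0.0391 q6 0.2363
0.1719 18.5 [500.24  -1.2  171.92] F [ 2.79 -0.54 -3.96] M [-0.125 -0.514 -0.073] w 0.0394 q6 0.2364
0.1724 18.75 [500.29  -1.2  172.44] F [ 3.21  0.16 -4.67] M [-0.133 -0.554 -0.071] w 0.039 q6 0.2364
0.1729 19.0 [500.25  -1.2  172.9 ] F [ 2.22 -0.71 -4.71] M [-0.109 -0.529 -0.094] w 0.0391 q6 0.2364
0.1734 19.25 [500.25  -1.21 173.43] F [ 2.49  0.71 -3.93] M [-0.127 -0.47  -0.068] w 0.0392 q6 0.2364
0.1739 19.5 [500.27  -1.18 173.95] F [ 2.6  -0.23 -3.59] M [-0.115 -0.503 -0.071] w 0.0389 q6 0.2364
0.1744 19.75 [500.25  -1.18 174.32] F [ 2.83 -0.96 -6.25] M [-0.099 -0.608 -0.109] w 0.0388 q6 0.2364
0.1749 20.0 [500.23  -1.2  174.43] F [  4.35  -0.5  -13.73] M [-0.178 -0.992 -0.087] w 0.039 q6 0.2364
```

It reached the stop at 174.4 mm, exactly 10 mm of travel, where the force jumped. Now I'll release, rise clear and look.

```bash
python3 - <<'E'
from h import *
R=manip.get_ee_rot()
manip.command_gripper(.07); rep("open")
manip.command_gripper(.085)
manip.servo_line([.5003,-.0012,.26],R,rate=.1); 
manip.servo_line([.5003,-.0012,.5],R,rate=.3); 
manip.move_to([.25,.25,.5],R); rep("away")
im=[]
for n in ("scene","top"):
    c=manip.camera(n); cv2.imwrite(f"pics/{n}3.png",c["image"][:,:,::-1])
    s=c["image"][195:270,280:355,::-1] if n=="scene" else c["image"][205:280,295:370,::-1]
    im.append(np.clip(cv2.resize(s,(400,400),interpolation=2).astype(float)*1.8,0,255))
cv2.imwrite("pics/z3.png",np.hstack(im).astype(np.uint8))
E
```

```text
open 20.41 [500.33  -1.16 175.28] F [-0.16  0.23 -0.17] M [0.047 0.051 0.005] w 0.07 q6 0.2363
away 23.99 [250.51 249.88 499.74] F [ 0.59  0.47 -0.45] M [ 0.049 -0.004  0.027] w 0.0848 q6 1.0134
```

View pics/z3.png

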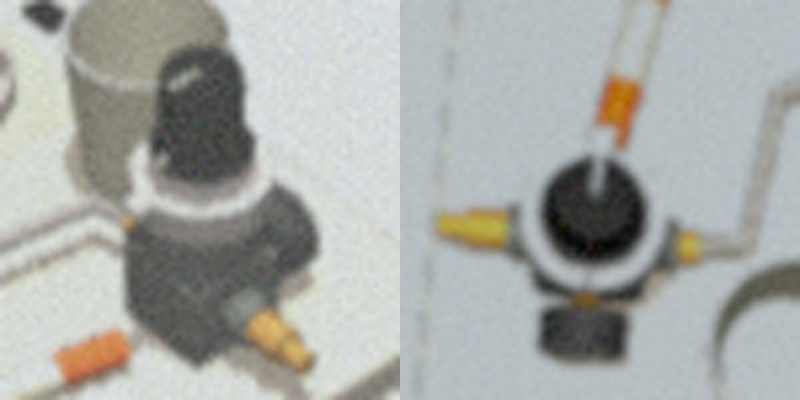

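View pics/top3.png

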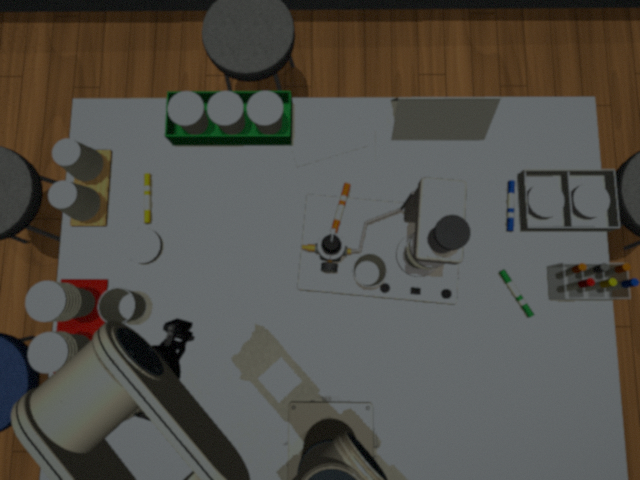

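The zoomed views show the knob standing higher (scene px ~(205,95) in the left half) with a dark gap above the collar. The pointer (top, ~(598,175)) is aimed at the tab (~(607,135)). The cups, markers and lids are where they were, and the arm is clear. Handing in.

```bash
python3 - <<'E'
from h import *
rep("end"); manip.sign_off()
E
```

```text
end 24.09 [250.75 249.78 499.82] F [ 0.45  0.3  -0.41] M [-0.014  0.018 -0.009] w 0.0846 q6 1.0135
the job is handed in; nothing more can be done
```

The knob is turned to the preset tab, locked in its slot and drawn fully up. I handed the job in at about 24 s.

- **Turning:** I turned the knob 47° clockwise, pulled it up lightly (about 10 N) until the key lifted the plate, then crept on in 1° steps. At about 60° the pull fell, the tool sprang up and resistance to turning appeared. That put the pointer about 2° from the middle of the tab.
- **Drawing up:** the pull stayed at about 4 N, which is friction alone, up to the stop. Total travel was 10 mm, and the final pull against the stop was 13.7 N. The torque read 0.14 N m at most, well under the 0.35 N m at which the collar slips.
- **Last checks:** after release the camera views show the knob up and its pointer at the tab. I saw no movement of the tab, cups, markers or lids. The gripper is clear and the force on it reads about zero.
- **Disagreements:**
  - The two cameras placed the knob's axis about 6 mm apart. The side forces on gripping showed it near (0.500, -0.001), close to the top camera's value, and I recentred on that.
  - A first, slightly off-centre closing pushed on the knob sideways with about 9 N. I reopened and corrected it.
  - A side force of 2–8 N on the grip remained while pulling and turning.

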